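# Bring the purple mineral under the magnifier

### The arm

A 7-joint arm with a two-finger parallel gripper is mounted at the origin on the work surface. World frame = base frame: x ahead of the robot, y to its left, z up, the work surface at z = 0. Lengths are in m, angles in rad, forces in N, time in s.
With the tool pointing down it reaches from about 0.4 to 0.875 m from the base axis. Payload 19.3 kg.
Tool frame: the origin (TCP) lies on the mounting face of the last link; the fingertips stand 173 mm ahead of it and the grasp point (between the pads) lies 155 mm ahead of it; y points along the fingers, z is the direction in which the jaws open and shut, and the axes are right-handed (so a half turn about y gives the same grasp; the last joint's range is limited). The gripper opens to 85 mm and grips with 20 to 120 N. Pads are 22 mm wide; open, the fingers measure 114 mm over their backs; the gripper's body (76 mm by 85 mm) begins 54 mm behind the grasp point. The pads swing forward as they close: fully open they stand 13 mm farther back than shut.
Start: joints at [1.156, 0.521, -0.036, 1.599, 0.021, 1.021, -0.113], TCP at [0.211, -0.588, 0.405] pointing down, gripper open.
Joint ranges: [-2.91, 2.91], [-0.3, 2.13], [-1.5, 1.42], [0.17, 2.43], [-1.26, 4.41], [0.16, 1.93], [-2.52, 2.52]. Speed limits (rad/s): [1.89, 1.89, 2.39, 2.39, 3.01, 3.01, 3.01].

### API

Orientations are given as a rotation vector (axis times angle).
In Python, from station import ctrl, cams, nets gives the robot as it stands.
- The arm moves only by the shell command python3 -m jog 'ROWS'. ROWS is JSON, a list of rows, each a list of 7 numbers: the turn, a rotation vector about the tool's x, y, z in rad, then the shift along the tool's x, y, z in cm, then the gripper's target within -1 to 1 (shut at 1, half-way at 0, fully open at -1). In form: [[wx, wy, wz, dx, dy, dz, hand], ...]. A call has exactly 10 rows; each row shifts and turns the commanded pose from where the row before left it, along the tool's axes as they then stand; what a row does not reach is not made up. A row lasts 1/10 s, in which the tool goes at most 50 mm and 8.59 degrees, less where a joint would pass 70% of its speed; a pose out of reach is approached as far as the arm can. A call is refused whole if a number of a shift passes 5 or a number of a turn 0.15, either way. A call with a gripper value outside its range is refused whole. The fingers move at their own pace and stop on an object; the grip force is fixed at half the most. Time passes only in rows, so rows that do not move let the fingers close, or fill a call up. It gives the time, the measured TCP pose, the force and the opening at its end, in the units of the state.
- ctrl.state(): the state, without advancing time (a new reading comes with each control period).
- cams.read_camera(name): name is "scene" or "top" or "wrist"; returns (picture, depth): 480x640x3 uint8, red, green, blue; 480x640 float32, m along the optical axis (not along the pixel's ray), 0 where there is no reading.
- cams.get_calibration(name): a dict with "fx", "fy", "cx", "cy" (pixels), "D" ([k1, k2, p1, p2, k3] as OpenCV has them; the pictures are not rectified), "pose" (4x4, takes a point from camera to world coordinates). Camera axes: x right, y down, z forward; pixel columns grow to the right and rows downward; lengths in m; the calibration is good to about 2 mm. A picture is of the moment at which its call begins: read the wrist's pose just before it. get_calibration takes no time and is no camera call; for the wrist camera it gives the pose at the moment of the call.
- ctrl.finish_job(): hands the job in, once; it reports no verdict.
Trained networks look in the newest picture that a camera, given by its name, has taken for a name from the list of things; names that differ only in an ending like _2 or _b are one class to them, and where a whole thing is asked for, a point or a joint stands for the part that bears it (a point fixed in the world has none). Each returns a list of dicts, best first, with "conf" (0 to 1); they miss things now and then, are a little off and sometimes report something else, mostly with a low value. They report only what shows in the picture. A call takes as long as a camera call.
- nets.silhouettes(label, camera): "pixels" (480x640 bool, what is visible of it) and "box" ([left, top, right, bottom] in pixels, round what is visible of it).
The state is a dict: "time_s": time; "q": joint angles; "joint_vel": joint speeds; "effort": joint torques, N m; "tcp_pos": TCP position; "orientation": TCP orientation; "contact_force": force on the tool from outside, world axes, zero at the start; "moment": the same for the moment, N m; "width": opening from 0.0 (shut) to 1.0 (fully open).
Only numpy, scipy, OpenCV 4.12 (cv2) and the standard library are available. Lean on these libraries where they do the work, as an engineer would, in place of code of your own. Each camera call takes 0.05 s, during which the arm holds its last target.

### The job

Bring the purple mineral under the magnifying lens of the specimen turntable: pull up the red sprung pin knob, swing the turntable round by it to the next hole and let the pin drop fully home there. Do not touch the purple mineral or its mount, and let go of the knob at the end.

Things in the scene. Friction and masses are not known exactly. Their poses are not given: they have to be found in the camera images.
- base: Fixed grey base of the turntable, origin on the vertical turning axis, at table level; +x points to the magnifier: a black-rimmed lens 84 mm across, underside 127 mm up, centred over x 82 mm, y 0. On the -x side a curved grey rail (top 40 mm up) has three holes 140 mm from the axis: towards -x and 45 degrees to either side of it. A pin within 10 mm of a hole's centre is led in by its bevel.
- knob (a point): Centre of the red cylindrical knob (28 mm across, 34 mm tall) on top of the pin: grip here. 83 mm above the table when the pin is home, 140 mm from the axis, on the far side of the disc from the minerals. The turntable's blue arm below carries it (boss top 58 mm up), so knob, arm and disc swing together. At the start it is over the middle hole.
- index_pin (a joint): How far the pin is pulled up, m: 0 fully home in a hole, stop at 0.026. Its tip reaches 18 mm below the rail's top, so it swings free when pulled up 19 mm or more. A spring pushes it down with 4 N when home, 9 N at the stop. Let go over a hole, it drops home by itself; between holes it rests on the rail at 0.018.
- turntable (a joint): Angle of the white turntable disc (230 mm across, top 42 mm up) on its base, rad, anticlockwise from above: 0 with the pin in the middle hole, as at the start (within 2 degrees), +-0.785 in the holes on either side; stops at +-1.05. It turns freely under 2 N at the knob when the pin is up, stays where it is left, and is locked when the pin is home.
- purple: Purple crystal cluster (25 mm across) fixed on a round white mount 46 mm across and 10 mm tall; about 30 mm tall in all, 60 g. Origin: centre of the underside. Stands loose on the disc between four 6 mm high pegs, 82 mm from the axis, 45 degrees to one side of the base's +x (side varies). An orange mineral is on the other side, a pale one under the lens; both ride along.

How it is judged:
On the way:
1. the pin is pulled up clear of its hole (value of joint index_pin above 0.014 m), for 0.1 s.
At the end, for the whole second after the job is handed in: The purple mineral stands upright (within 8 degrees) and at rest on the turntable, within 15 mm in each horizontal direction of the point under the lens centre, and the pin is home (pulled up less than 5 mm) in its new hole (x of purple in the frame of base between 0.067 and 0.097 m and y of purple in the frame of base between -0.015 and 0.015 m and z of purple in the frame of base between 0.035 and 0.047 m and angle between purple's own z axis and vertical below 0.15 rad and linear speed of purple below 0.01 m/s and value of joint index_pin below 0.005 m); the robot touches nothing.
It fails at once if the fingers or the arm touch the purple mineral or its mount (contact force between any of the fingers, the arm and purple above 0.5 N).
It also fails if it takes over 38 s, if anything falls off the work surface, if the arm or the gripper's body presses on something with over 40 N, if the wrist force passes 120 N, or if a joint passes its speed limit or range.

## Working session

There is one attempt and no reset: what is moved stays moved. The work goes in short steps, Python scripts to look and compute and a shell command to move; the robot and the scene stay as the last step left them, time stands still between calls to the robot, and variables do not carry over. Pictures are saved under pics/ and viewed, and the job is handed in when it is done.

```bash
mkdir -p pics; cat > h.py <<'E'
import numpy as np,cv2
from station import ctrl,cams,nets
from scipy.spatial.transform import Rotation as R
def pts(cam,mask,depth,c=None):
    c=c or cams.get_calibration(cam)
    v,u=np.nonzero(mask&(depth>0))
    K=np.array([[c['fx'],0,c['cx']],[0,c['fy'],c['cy']],[0,0,1]])
    n=cv2.undistortPoints(np.stack([u,v],1).astype(float)[:,None],K,np.array(c['D']))[:,0]
    z=depth[v,u]
    p=np.c_[n*z[:,None],z]
    T=np.array(c['pose']); return p@T[:3,:3].T+T[:3,3]
E
python3 - <<'E'
from h import *
s=ctrl.state();print(s)
print(R.from_rotvec(s['orientation']).as_matrix().round(3))
for cam in ['top','scene']:
    im,d=cams.read_camera(cam); cv2.imwrite(f'pics/{cam}0.png',im[:,:,::-1])
    for l in ['knob','purple','base','turntable']:
        for r in nets.silhouettes(l,cam)[:2]:
            p=pts(cam,r['pixels'],d)
            print(cam,l,round(r['conf'],2),np.round(r['box']),len(p), np.median(p,0).round(4) if len(p) else '',p.min(0).round(3) if len(p) else '',p.max(0).round(3) if len(p) else '')
E
```

```text
{'time_s': 0.0, 'q': array([ 1.1557831 ,  0.52202743, -0.0363349 ,  1.60003021,  0.02120138,
        1.02108106, -0.11280934]), 'joint_vel': array([-1.43254163e-04, -1.37641549e-04,  6.16685626e-05,  3.48855650e-05,
        1.63640410e-03,  8.66434630e-04, -1.78418084e-03]), 'effort': array([-9.26288594e-04, -9.27100253e+01,  1.97989918e+00, -3.69930553e+01,
        1.80180359e-02,  8.09068879e-03,  2.22824161e-05]), 'tcp_pos': array([ 0.21119459, -0.5880798 ,  0.40410922]), 'orientation': array([-0.35450496,  2.03538669, -2.03305917]), 'contact_force': array([-1.22342549, -0.32362283,  1.01046189]), 'moment': array([-0.01945749, -0.0050606 ,  0.00023581]), 'width': 1.000079988266858}
[[-0.941 -0.     0.338]
 [-0.338  0.001 -0.941]
 [ 0.    -1.    -0.001]]
top knob 0.58 [228. 277. 256. 304.] 450 [0.5409 0.1307 0.0993] [0.528 0.119 0.068] [0.555 0.146 0.103]
top knob 0.33 [164.  47. 370. 312.] 30023 [0.6465 0.095  0.0418] [ 0.518 -0.027 -0.003] [0.919 0.256 0.145]
top purple 0.56 [312. 148. 346. 180.] 895 [0.7129 0.0283 0.0528] [0.694 0.005 0.041] [0.739 0.05  0.073]
top base 0.56 [164.  49. 366. 314.] 29773 [0.6467 0.095  0.0418] [ 0.518 -0.023 -0.003] [0.864 0.252 0.145]
top turntable 0.74 [191. 120. 365. 302.] 18630 [0.6552 0.1044 0.042 ] [ 0.527 -0.015  0.001] [0.782 0.213 0.103]
scene knob 0.82 [370. 171. 390. 208.] 669 [0.5481 0.1288 0.0869] [ 0.41   0.119 -0.003] [0.557 0.24  0.1  ]
scene knob 0.67 [324. 172. 525. 368.] 15576 [0.659  0.075  0.0409] [ 0.42  -0.016 -0.003] [0.792 0.257 0.136]
scene purple 0.65 [377. 307. 418. 349.] 1297 [0.7257 0.0228 0.0517] [0.696 0.006 0.04 ] [0.742 0.056 0.07 ]
scene base 0.75 [291. 176. 526. 438.] 33027 [0.7004 0.0635 0.0405] [ 0.419 -0.024 -0.004] [0.857 0.271 0.144]
scene turntable 0.61 [325. 174. 524. 367.] 15631 [0.6601 0.0748 0.0409] [ 0.457 -0.016 -0.003] [0.825 0.23  0.143]
```

View pics/top0.png

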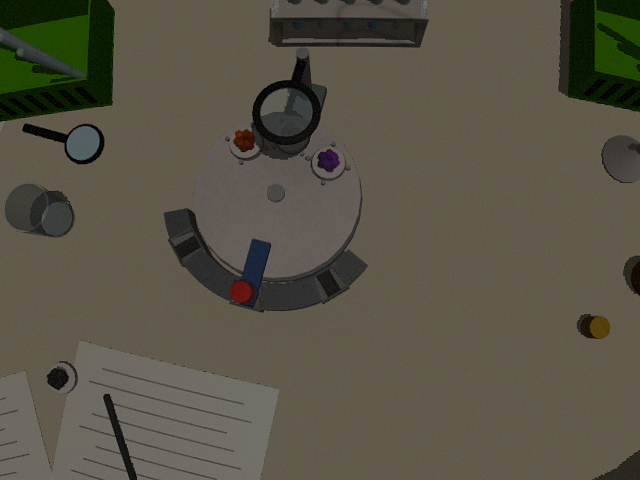

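View pics/scene0.png

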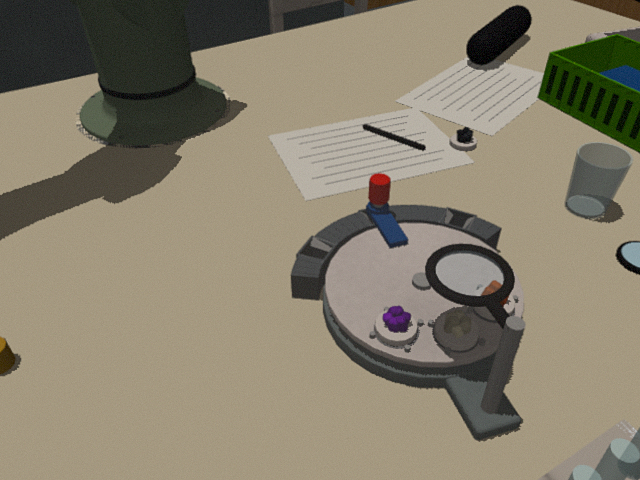

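```bash
python3 - <<'E'
from h import *
im,d=cams.read_camera('top')
hsv=cv2.cvtColor(im,cv2.COLOR_RGB2HSV)
from scipy.optimize import least_squares
fit=lambda p:least_squares(lambda x:np.hypot(*(p[:,:2]-x[:2]).T)-x[2],[*p[:,:2].mean(0),.1],loss='soft_l1',f_scale=.002).x
red=((hsv[...,0]<8)|(hsv[...,0]>172))&(hsv[...,1]>150)
red[:250]=False;red[320:]=False
p=pts('top',red,d);t=p[p[:,2]>.097];k=t[:,:2].mean(0);print('knob',len(t),t.mean(0),t.min(0),t.max(0), (t.min(0)+t.max(0))/2)
# disc outline
c=cams.get_calibration('top')
a=pts('top',np.ones(d.shape,bool),d)
v,u=np.nonzero(d>0)
m=np.zeros(d.shape,bool); sel=(abs(a[:,2]-.042)<.004)&(np.hypot(a[:,0]-.66,a[:,1]-.09)<.16)
m[v[sel],u[sel]]=1
cv2.imwrite('pics/mask.png',m*255)
b=a[sel]
# robust: radius 0.115 outermost per angle
for c0 in [np.array([.66,.095])]:
    for _ in range(10):
        r=np.hypot(*(b[:,:2]-c0).T); th=np.arctan2(b[:,1]-c0[1],b[:,0]-c0[0])
        e=[]
        for i in range(-36,36):
            q=(th>=i*np.pi/36)&(th<(i+1)*np.pi/36)&(r<.121)
            if q.sum(): e.append(b[q][r[q].argmax()])
        f=fit(np.array(e)); c0=f[:2]
    print('disc',f)
l=a[(a[:,2]>.118)&(a[:,2]<.15)&(a[:,0]>.6)]
print('lens',len(l),l.min(0),l.max(0),fit(l))
P=nets.silhouettes('purple','top')[0]; pp=pts('top',P['pixels'],d)
pm=pp[abs(pp[:,2]-.052)<.003];print('purple',pp.mean(0),(pm.min(0)+pm.max(0))/2,fit(pm))
E
```

```text
knob 373 [0.54091545 0.13265566 0.09971727] [0.52773832 0.11976504 0.09702722] [0.55440049 0.1455367  0.10274376] [0.54106941 0.13265087 0.09988549]
disc [0.64869203 0.10345669 0.11864035]
lens 4138 [0.71360095 0.037729   0.11803165] [0.88816689 0.48336216 0.14549205] [0.83270318 0.25465821 0.19348958]
purple [0.71473687 0.02785409 0.05634692] [0.7166687  0.0278075  0.05195695] [0.71809    0.02815787 0.01914153][ WARN:0@2.321] global loadsave.cpp:1063 imwrite_ Unsupported depth image for selected encoder is fallbacked to CV_8U.
```

The top view shows the red knob at (242,291) over the middle hole and the purple mineral at (328,160), on the -y side. The lens is at (287,112), and the free hole to go to is at (330,283). The turntable must turn anticlockwise (+45°). Next I refine the axis position.

```bash
python3 - <<'E'
from h import *
from scipy.optimize import least_squares
im,d=cams.read_camera('top');d=cv2.medianBlur(d,3)
def box(u0,v0,u1,v1):
    m=np.zeros(d.shape,bool);m[v0:v1,u0:u1]=1;return m
a=pts('top',box(268,185,286,202),d);print('cap',np.median(a,0),a.max(0)); 
c=a[a[:,2]>.0445];print(len(c),c.mean(0) if len(c) else 0)
g=cv2.cvtColor(im,cv2.COLOR_RGB2GRAY)
l=pts('top',box(250,78,326,146)&(g<35),d);l=l[(l[:,2]>.12)&(l[:,2]<.15)]
f=least_squares(lambda x:np.hypot(*(l[:,:2]-x[:2]).T)-x[2],[.75,.08,.04],loss='soft_l1',f_scale=.002).x
print('lens',len(l),f)
K=np.array([.541,.1327]);P=np.array([.717,.028])
L=f[:2]
def res(x):
    A=x[:2];rot=lambda t:np.array([np.cos(t),np.sin(t)])
    return np.r_[A-.14*rot(x[2])-K, A+.082*rot(x[2]-np.pi/4)-P, A+.082*rot(x[3])-L]
s=least_squares(res,[.677,.098,-.25,-.25]);print(s.x,np.degrees(s.x[2:]),s.fun.round(4))
cv2.imwrite('pics/z.png',cv2.resize(im[70:320,160:370,::-1],None,fx=2.4,fy=2.4)) 
E
```

```text
cap [0.67534851 0.09721506 0.04737813] [0.68828791 0.10972135 0.04923419]
242 [0.67570635 0.09850192 0.04754647]
lens 1493 [0.75479803 0.07868715 0.03696694]
[ 0.67568653  0.098303   -0.2510814  -0.24305065] [-14.38590459 -13.92577649] [-0.0009  0.0004  0.0004 -0.0003  0.0005 -0.0001]
```

View pics/z.png

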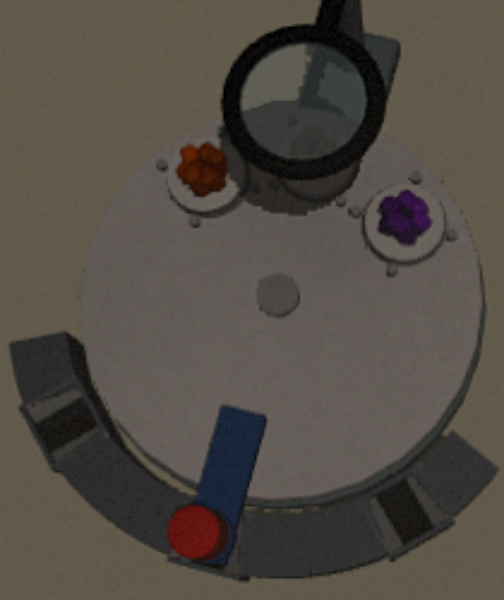

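The axis is at (0.6757, 0.0983), the base heading is about -14°, and cap, lens, knob and purple agree to within 1 mm. I'll now work out the approach rows.

```bash
cat > plan.py <<'E'
from h import *
def to(wp,phi_t,Z,turnmax=.15,step=4.5):
    """needed: print rows from the present pose to target"""
    s=ctrl.state();Rm=R.from_rotvec(s['orientation']).as_matrix();p=np.array(s['tcp_pos'])
    return p,np.arctan2(Rm[1,2],Rm[0,2]),Rm
E
python3 - <<'E'
from plan import *
p,phi,Rm=to(0,0,0);print(p,np.degrees(phi))
# path: 18 rows to (0.5409,0.1327), z .405->.33 ; via angle/radius interpolation
T=np.array([.5408,.1328,.30]);pt=np.radians(-14.4)
a0,a1=np.arctan2(p[1],p[0]),np.arctan2(T[1],T[0]);r0,r1=np.hypot(*p[:2]),np.hypot(*T[:2])
N=20
c=p.copy();f=phi
for i in range(1,N+1):
    t=i/N
    a=a0+(a1-a0)*t;r=r0+(r1-r0)*t
    g=np.array([r*np.cos(a),r*np.sin(a),p[2]+(T[2]-p[2])*t])
    d=g-c
    x=np.array([np.sin(f),-np.cos(f),0]);z=np.array([np.cos(f),np.sin(f),0])
    df=(pt-phi)/N
    sh=np.round(np.array([d@x,-d[2],d@z])*100,2)
    print([0,round(-df,4),0,*sh])
    c=g; f+=df
E
```

```text
[ 0.21120873 -0.58822337  0.40469795] -70.25078999136478
[0, np.float64(-0.0487), 0, np.float64(-4.55), np.float64(0.52), np.float64(-0.51)]
[0, np.float64(-0.0487), 0, np.float64(-4.52), np.float64(0.52), np.float64(-0.62)]
[0, np.float64(-0.0487), 0, np.float64(-4.47), np.float64(0.52), np.float64(-0.73)]
[0, np.float64(-0.0487), 0, np.float64(-4.43), np.float64(0.52), np.float64(-0.83)]
[0, np.float64(-0.0487), 0, np.float64(-4.38), np.float64(0.52), np.float64(-0.94)]
[0, np.float64(-0.0487), 0, np.float64(-4.33), np.float64(0.52), np.float64(-1.04)]
[0, np.float64(-0.0487), 0, np.float64(-4.28), np.float64(0.52), np.float64(-1.14)]
[0, np.float64(-0.0487), 0, np.float64(-4.23), np.float64(0.52), np.float64(-1.24)]
[0, np.float64(-0.0487), 0, np.float64(-4.17), np.float64(0.52), np.float64(-1.34)]
[0, np.float64(-0.0487), 0, np.float64(-4.11), np.float64(0.52), np.float64(-1.44)]
[0, np.float64(-0.0487), 0, np.float64(-4.05), np.float64(0.52), np.float64(-1.53)]
[0, np.float64(-0.0487), 0, np.float64(-3.99), np.float64(0.52), np.float64(-1.62)]
[0, np.float64(-0.0487), 0, np.float64(-3.93), np.float64(0.52), np.float64(-1.71)]
[0, np.float64(-0.0487), 0, np.float64(-3.86), np.float64(0.52), np.float64(-1.8)]
[0, np.float64(-0.0487), 0, np.float64(-3.79), np.float64(0.52), np.float64(-1.89)]
[0, np.float64(-0.0487), 0, np.float64(-3.72), np.float64(0.52), np.float64(-1.97)]
[0, np.float64(-0.0487), 0, np.float64(-3.65), np.float64(0.52), np.float64(-2.05)]
[0, np.float64(-0.0487), 0, np.float64(-3.57), np.float64(0.52), np.float64(-2.13)]
[0, np.float64(-0.0487), 0, np.float64(-3.5), np.float64(0.52), np.float64(-2.2)]
[0, np.float64(-0.0487), 0, np.float64(-3.42), np.float64(0.52), np.float64(-2.28)]
```

```bash
python3 -m jog '[[0,-0.049,0,-4.55,0.4,-0.5,-1],[0,-0.049,0,-4.5,0.4,-0.6,-1],[0,-0.049,0,-4.45,0.4,-0.7,-1],[0,-0.049,0,-4.45,0.4,-0.8,-1],[0,-0.049,0,-4.4,0.4,-0.9,-1],[0,-0.049,0,-4.35,0.4,-1.0,-1],[0,-0.049,0,-4.3,0.4,-1.1,-1],[0,-0.049,0,-4.25,0.4,-1.2,-1],[0,-0.049,0,-4.2,0.4,-1.3,-1],[0,-0.049,0,-4.1,0.4,-1.4,-1]]'; python3 -m jog '[[0,-0.049,0,-4.05,0.4,-1.5,-1],[0,-0.049,0,-4.0,0.4,-1.6,-1],[0,-0.049,0,-3.95,0.4,-1.7,-1],[0,-0.049,0,-3.85,0.4,-1.8,-1],[0,-0.049,0,-3.8,0.4,-1.9,-1],[0,-0.049,0,-3.7,0.4,-2.0,-1],[0,-0.049,0,-3.65,0.4,-2.05,-1],[0,-0.049,0,-3.55,0.4,-2.1,-1],[0,-0.049,0,-2.5,0.4,-1.7,-1],[0,-0.049,0,-1.5,0.4,-1.0,-1]]'
```

```text
time_s: 1.65
tcp_pos: [0.5235, -0.2799, 0.3646]
orientation: [-0.767, 1.726, -1.726]
contact_force: [0.9, -0.4, 0.9]
width: 1.0
time_s: 2.65
tcp_pos: [0.5489, 0.0995, 0.3247]
orientation: [-1.085, 1.385, -1.384]
contact_force: [-0.1, -0.2, 1.0]
width: 1.001
```

```bash
cat > err.py <<'E'
from plan import *
import sys
def err(T,deg):
    p,phi,Rm=to(0,0,0)
    d=(np.array(T)-p)@Rm*100
    print('tcp',p.round(4),'phi',np.degrees(phi).round(2),'tilt',Rm[2].round(4),'need tool cm',d.round(2),'turn y',round(-(np.radians(deg)-phi),4), 't',ctrl.state()['time_s'])
E
python3 - <<'E'
from err import *
im,d=cams.read_camera('wrist'); cv2.imwrite('pics/w1.png',im[:,:,::-1])
hsv=cv2.cvtColor(im,cv2.COLOR_RGB2HSV)
red=((hsv[...,0]<8)|(hsv[...,0]>172))&(hsv[...,1]>150)
p=pts('wrist',red,d);p=p[(abs(p[:,2]-.1)<.006)];print(len(p),p.mean(0),p.min(0),p.max(0))
err([.5406,.1328,.241],-14.4)
E
```

```text
2535 [0.53957023 0.13628679 0.09875878] [0.52595463 0.12234375 0.09401547] [0.55264359 0.14933912 0.10087098]
tcp [0.5482 0.1012 0.3241] phi -13.52 tilt [-0.0012 -1.     -0.0011] need tool cm [-2.88  8.32 -1.47] turn y 0.0153 t 2.7
```

View pics/w1.png

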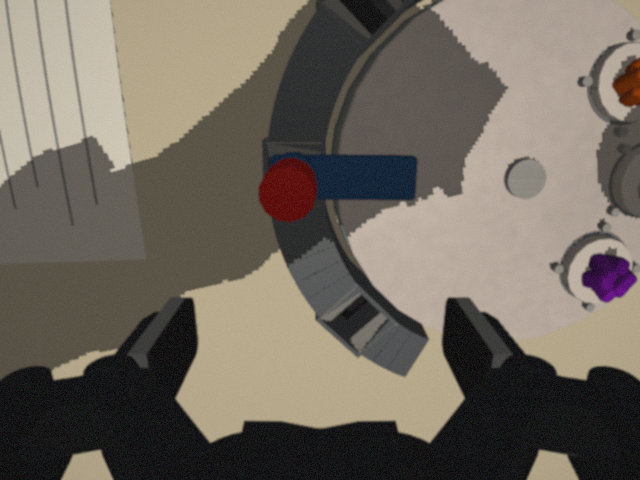

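The wrist view shows the knob at (288,190) clear between the finger directions and the arm radial along the picture's x. It places the knob about 3 mm from the top camera's result, so I'll use the mean.

```bash
python3 -m jog '[[0,0.015,0,-1.5,0,-0.7,-1],[0,0,0,-1.5,0,-0.75,-1],[0,0,0,0,1.5,0,-1],[0,0,0,0,1.5,0,-1],[0,0,0,0,1.5,0,-1],[0,0,0,0,1.5,0,-1],[0,0,0,0,1.3,0,-1],[0,0,0,0,1.0,0,-1],[0,0,0,0,0,0,-1],[0,0,0,0,0,0,-1]]'
python3 - <<'E'
from err import *
err([.5403,.1338,.241],-14.4)
im,d=cams.read_camera('wrist'); cv2.imwrite('pics/w2.png',im[:,:,::-1])
E
```

```text
time_s: 3.7
tcp_pos: [0.5431, 0.1298, 0.2418]
orientation: [-1.074, 1.399, -1.399]
contact_force: [1.2, 0.0, 0.4]
width: 0.999
tcp [0.5431 0.1298 0.2418] phi -14.95 tilt [ 0.e+00 -1.e+00 -1.e-04] need tool cm [-0.32  0.08 -0.37] turn y -0.0097 t 3.7
```

View pics/w2.png

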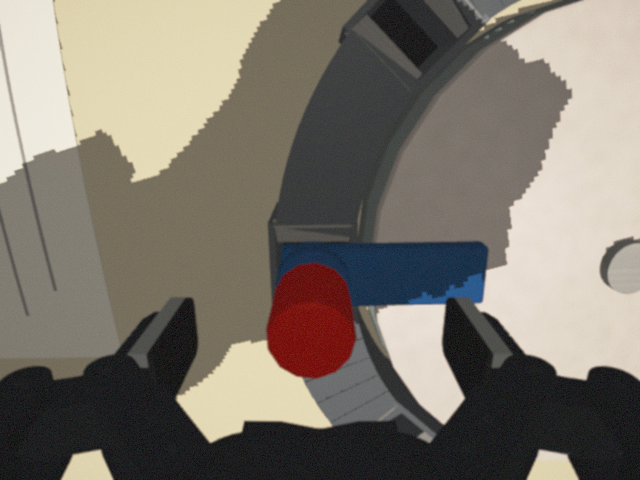

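The knob (312,340) stands between the pads (190 and 450), about 3 mm left of centre. I'll correct that and close.

```bash
python3 -m jog '[[0,-0.01,0,-0.3,0,-0.35,-1],[0,0,0,0,0,0,-1],[0,0,0,0,0,0,1],[0,0,0,0,0,0,1],[0,0,0,0,0,0,1],[0,0,0,0,0,0,1],[0,0,0,0,0,0,1],[0,0,0,0,0,0,1],[0,0,0,0,0,0,1],[0,0,0,0,0,0,1]]'
python3 - <<'E'
from err import *
err([.5403,.1338,.241],-14.4)
im,d=cams.read_camera('wrist'); cv2.imwrite('pics/w3.png',im[:,:,::-1])
E
```

```text
time_s: 4.75
tcp_pos: [0.5409, 0.1335, 0.2421]
orientation: [-1.078, 1.391, -1.392]
contact_force: [2.8, -0.3, 4.9]
width: 0.305
tcp [0.5409 0.1335 0.2421] phi -14.4 tilt [-6.0e-04 -1.0e+00  1.3e-03] need tool cm [-0.02  0.11 -0.06] turn y -0.0 t 4.75
```

View pics/w3.png

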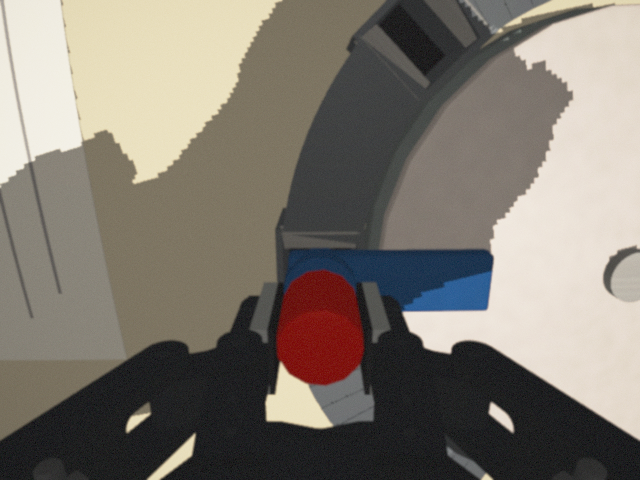

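The pads hold the knob at (320,330) and the opening is about 26 mm. Now I lift it 22.5 mm.

```bash
python3 -m jog '[[0,0,0,0,-0.3,0,1],[0,0,0,0,-0.4,0,1],[0,0,0,0,-0.4,0,1],[0,0,0,0,-0.4,0,1],[0,0,0,0,-0.4,0,1],[0,0,0,0,-0.35,0,1],[0,0,0,0,0,0,1],[0,0,0,0,0,0,1],[0,0,0,0,0,0,1],[0,0,0,0,0,0,1]]'
python3 - <<'E'
from err import *
for cam in ['scene','top']:
    im,d=cams.read_camera(cam)
    if cam=='scene': cv2.imwrite('pics/s4.png',cv2.resize(im[120:300,260:500,::-1],None,fx=3,fy=3))
    hsv=cv2.cvtColor(im,cv2.COLOR_RGB2HSV)
    red=((hsv[...,0]<8)|(hsv[...,0]>172))&(hsv[...,1]>150)
    p=pts(cam,red,d);p=p[(np.hypot(p[:,0]-.54,p[:,1]-.133)<.03)];print(cam,len(p),np.percentile(p,[5,50,95],axis=0).round(4) if len(p) else '')
p,phi,Rm=to(0,0,0); print(p,np.degrees(phi))
A=np.array([.6757,.0983]);N=12;th=np.radians(45)/N
# tool-frame chord, shift in frame before turn / after
K=p[:2];Rt=lambda t:np.array([[np.cos(t),-np.sin(t)],[np.sin(t),np.cos(t)]])
d=A+Rt(th)@(K-A)-K
for nm,f in (('before',phi),('after',phi+th)):
    print(nm,d@[np.sin(f),-np.cos(f)]*100,d@[np.cos(f),np.sin(f)]*100,th)
print('final tgt',A+Rt(np.pi/4)@(K-A), np.hypot(*(K-A)))
for h in (-14.0,-14.4): print('hole',A-.14*np.array([np.cos(np.radians(h+45)),np.sin(np.radians(h+45))]))
E
```

```text
time_s: 5.8
tcp_pos: [0.5408, 0.1332, 0.2639]
orientation: [-1.079, 1.391, -1.392]
contact_force: [7.8, -1.8, -9.5]
width: 0.309
scene 184 [[0.529  0.1196 0.091 ]
 [0.5416 0.121  0.1105]
 [0.5474 0.1303 0.1204]]
top 0 
[0.54083467 0.13316017 0.26391596] -14.402795914885978
before 0.9110971248459082 0.028395446166010464 0.06544984694978735
after 0.9110035469996687 -0.03125395366141377 0.06544984694978735
final tgt [0.55568595 0.02758567] 0.13929783907147794
hole [0.55569658 0.02619467]
hole [0.55519612 0.0270342 ]
```

View pics/s4.png

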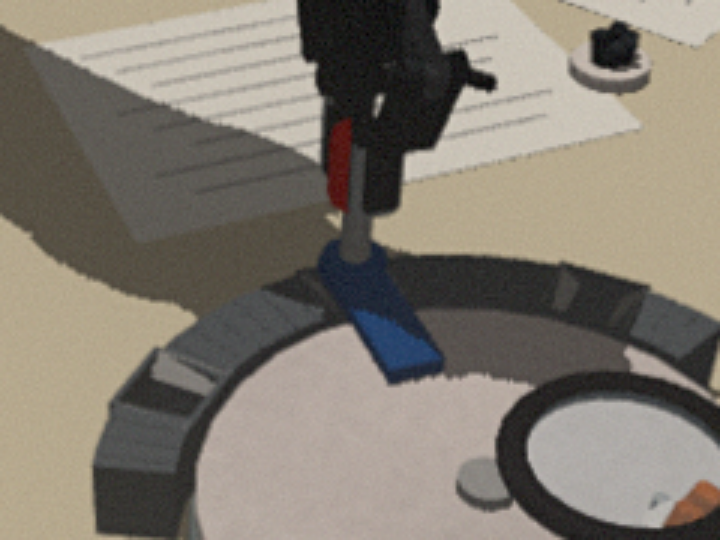

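The pin is up, with the steel shaft visible under the knob at (355,230) in the crop, and the force reads -9.5 N. I'll swing the first half, 22.5°.

```bash
python3 -m jog '[[0,-0.049,0,0.69,0,0,1],[0,-0.049,0,0.69,0,0,1],[0,-0.049,0,0.69,0,0,1],[0,-0.049,0,0.69,0,0,1],[0,-0.049,0,0.69,0,0,1],[0,-0.049,0,0.69,0,0,1],[0,-0.049,0,0.69,0,0,1],[0,-0.049,0,0.69,0,0,1],[0,0,0,0,0,0,1],[0,0,0,0,0,0,1]]'
python3 - <<'E'
from err import *
p,phi,Rm=to(0,0,0);A=np.array([.6757,.0983]);v=A-p[:2]
print(np.hypot(*v),np.degrees(np.arctan2(v[1],v[0])),np.degrees(phi),p)
err([*(A-.14*np.array([np.cos(np.radians(30.8)),np.sin(np.radians(30.8))])),.264],30.6)
im,d=cams.read_camera('scene');cv2.imwrite('pics/s5.png',im[:,:,::-1])
E
```

```text
time_s: 6.9
tcp_pos: [0.5374, 0.0787, 0.2645]
orientation: [-1.269, 1.103, -1.106]
contact_force: [15.4, 0.9, -8.2]
width: 0.307
0.1396682857639985 8.048758956117457 8.049051187639705 [0.53740755 0.07874424 0.26447685]
tcp [0.5374 0.0787 0.2645] phi 8.05 tilt [-0.001  -1.      0.0039] need tool cm [5.41 0.05 1.06] turn y -0.3936 t 6.9
```

View pics/s5.png

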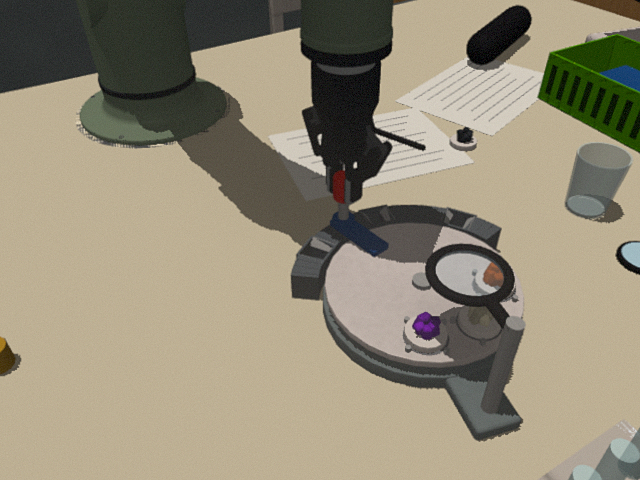

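The turntable follows, at 22.4°. Radial force is 15 N because the command has drifted outward, so I trim it inward during the second half.

```bash
python3 -m jog '[[0,-0.049,0,0.69,0,0.1,1],[0,-0.049,0,0.69,0,0.05,1],[0,-0.049,0,0.69,0,0.03,1],[0,-0.049,0,0.69,0,0.03,1],[0,-0.049,0,0.69,0,0.03,1],[0,-0.049,0,0.69,0,0.03,1],[0,-0.049,0,0.69,0,0.02,1],[0,-0.051,0,0.69,0,0.02,1],[0,0,0,0,0,0,1],[0,0,0,0,0,0,1]]'
python3 - <<'E'
from err import *
p,phi,Rm=to(0,0,0);A=np.array([.6757,.0983]);v=A-p[:2]
print(np.hypot(*v),np.degrees(np.arctan2(v[1],v[0])),np.degrees(phi),p)
im,d=cams.read_camera('scene');cv2.imwrite('pics/s6.png',im[:,:,::-1])
P=nets.silhouettes('purple','scene')
for r in P[:2]:
  q=pts('scene',r['pixels'],d);print(r['conf'],np.median(q,0))
im,d=cams.read_camera('top');cv2.imwrite('pics/t6.png',im[:,:,::-1])
E
```

```text
time_s: 7.95
tcp_pos: [0.5563, 0.0275, 0.2639]
orientation: [-1.414, 0.807, -0.807]
contact_force: [7.0, 2.4, -9.2]
width: 0.304
0.13879781115018086 30.665628240812328 30.642512231719405 [0.5563119  0.02750937 0.26394212]
0.89 [0.76265458 0.07114661 0.0517817 ]
```

View pics/s6.png

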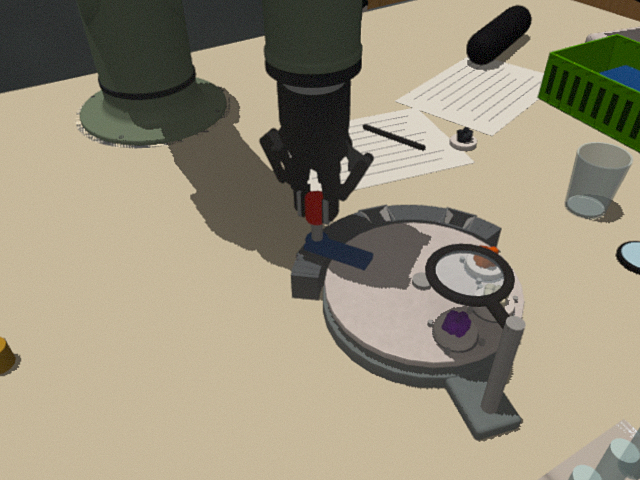

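View pics/t6.png

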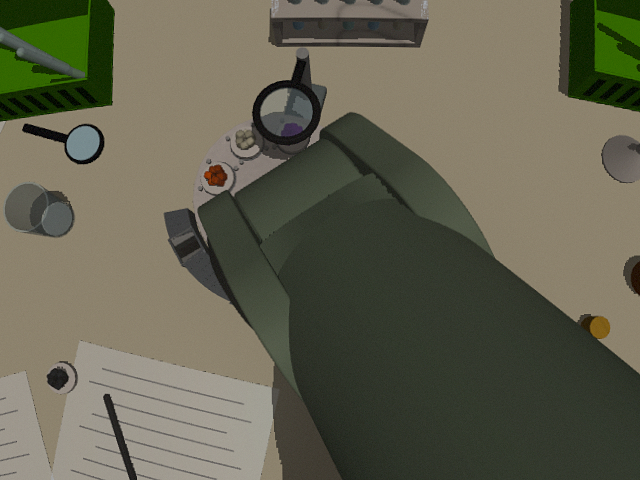

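The arm is over the new hole and purple is under the lens, at (457,322) in the scene view. I lower the pin while still holding the knob.

```bash
python3 -m jog '[[0,0,0,0,0.3,0,1],[0,0,0,0,0.35,0,1],[0,0,0,0,0.35,0,1],[0,0,0,0,0.35,0,1],[0,0,0,0,0.3,0,1],[0,0,0,0,0.3,0,1],[0,0,0,0,0.2,0,1],[0,0,0,0,0,0,1],[0,0,0,0,0,0,1],[0,0,0,0,0,0,1]]'
```

```text
time_s: 9.1
tcp_pos: [0.5563, 0.0277, 0.2427]
orientation: [-1.415, 0.806, -0.807]
contact_force: [5.7, 1.9, -4.0]
width: 0.312
```

```bash
python3 -m jog '[[0,0,0,0,0,0,-1],[0,0,0,0,0,0,-1],[0,0,0,0,0,0,-1],[0,0,0,0,0,0,-1],[0,0,0,0,0,0,-1],[0,0,0,0,0,0,-1],[0,0,0,0,0,0,-1],[0,0,0,0,0,0,-1],[0,0,0,0,0,0,-1],[0,0,0,0,0,0,-1]]'; python3 -m jog '[[0,0,0,0,-0.5,0,-1],[0,0,0,0,-1,0,-1],[0,0,0,0,-1.5,0,-1],[0,0,0,0,-2,0,-1],[0,0,0,0,-2,0,-1],[0,0,0,0,-2,0,-1],[0,0,0,0,-1,0,-1],[0,0,0,0,0,0,-1],[0,0,0,0,0,0,-1],[0,0,0,0,0,0,-1]]'
python3 - <<'E'
from err import *
c=None
for cam in ['wrist','scene']:
    im,d=cams.read_camera(cam); cv2.imwrite(f'pics/{cam}7.png',im[:,:,::-1])
    hsv=cv2.cvtColor(im,cv2.COLOR_RGB2HSV)
    red=((hsv[...,0]<8)|(hsv[...,0]>172))&(hsv[...,1]>150)
    p=pts(cam,red,d);p=p[(np.hypot(p[:,0]-.556,p[:,1]-.027)<.03)];print(cam,len(p),np.percentile(p,[2,50,98],axis=0).round(4) if len(p) else '')
for r in nets.silhouettes('purple','scene')[:1]:
    q=pts('scene',r['pixels'],d);m=q[abs(q[:,2]-.052)<.003];print(r['conf'],(q.min(0)+q.max(0))/2,(m.min(0)+m.max(0))/2)
    q=m[:,:2].mean(0)-[.6757,.0983]; h=np.radians(-14.1);print('base frame',q@[np.cos(h),np.sin(h)],q@[-np.sin(h),np.cos(h)])
print(ctrl.state()['contact_force'],ctrl.state()['time_s'])
E
```

```text
time_s: 10.1
tcp_pos: [0.5559, 0.0274, 0.2427]
orientation: [-1.416, 0.807, -0.807]
contact_force: [-0.2, 0.4, -0.2]
width: 1.0
time_s: 11.1
tcp_pos: [0.5557, 0.0274, 0.3419]
orientation: [-1.417, 0.808, -0.806]
contact_force: [0.1, 0.0, 0.2]
width: 1.003
wrist 2374 [[0.5419 0.0181 0.0724]
 [0.5534 0.032  0.0991]
 [0.5663 0.0421 0.1007]]
scene 631 [[0.5473 0.0148 0.0689]
 [0.5652 0.0235 0.0914]
 [0.5709 0.0371 0.0996]]
0.56 [0.75307923 0.08155541 0.05536534] [0.75617224 0.07764423 0.05193598]
base frame 0.08920717796657404 -0.0038237745334522167
[ 0.59692621 -0.40408823  0.74181077] 11.25
```

View pics/wrist7.png

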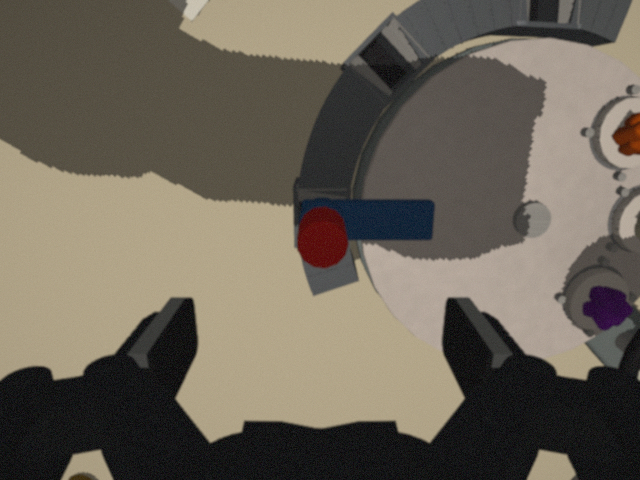

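View pics/scene7.png

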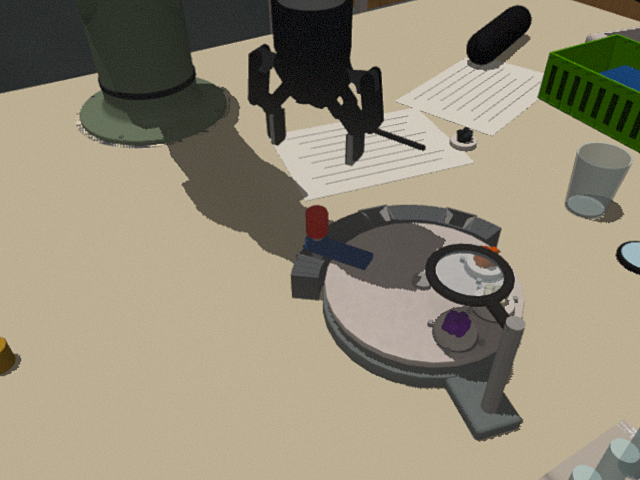

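The knob's top is back at z ≈ 0.100, the same as at the start, so the pin is home. Purple is under the lens, with its mount's outline centred within a few mm of the lens centre, and the gripper is clear of everything. I'm handing the job in.

```bash
python3 -c "
from station import ctrl
print(ctrl.finish_job())"
```

```text
the job is handed in; nothing more can be done
None
```

The purple mineral is under the lens with the pin home in its new hole. I gripped the knob, pulled the pin up about 22 mm and swung the turntable about 45° anticlockwise. I then lowered the pin, let go and drew the gripper back about 10 cm. I handed the job in after about 11.3 s; no verdict was reported.

Last checks:
- **Pin:** the knob's top was at z ≈ 0.100 m, the same as at the start, so the pin is home.
- **Robot clear:** the contact force was about 1 N, the sensor's usual noise, with the gripper open and away from everything.
- **Purple's position:** the outline of its mount is centred at world (0.756, 0.078), which is about (0.083, 0.000) in the base frame. The mean of the visible mount pixels gave (0.089, -0.004), probably shifted because part of the mount is hidden. Both are inside the allowed range.

Two readings to note: the wrist and top cameras placed the knob about 3 mm apart before the grasp, so I used the mean. The sideways force reached 15 N halfway through the swing, and I trimmed the path inward for the second half.

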